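# Imbalance cut-out check of a centrifuge drive plate

## Task

The bench centrifuge's drive unit stands open for its imbalance check. With the fingertips, press down the black rubber pad on the corner of the spring-mounted drive plate until the pointer stands in the red band on the scale, hold it there for about a second without pushing it past the band, then let go so that the plate springs back and the pointer returns to zero. Do not touch the pointer, the scale or the bare drive shaft, do not shift the red rider or pull the plate up, and leave the loose parts lying where they are.

Things in the scene. Friction and masses are not known exactly. Their poses are not given: they have to be found in the camera images.
- chassis: the opened centrifuge drive unit (housing taken off), fixed to the bench: grey square floor pan 300 mm, springs, and above it the square aluminium drive plate 220 mm with the motor hung below. Origin on the bench under the middle of the plate; its x axis points level from the middle to the one plate corner that carries pad, pointer and scale, z up. Plate top is 115 mm above the bench. The plate stands on four coil springs and tips and sinks under load
- pad_top (a point): centre of the top of the round black rubber pad (30 mm across, 6 mm high, flat top 22 mm across) on the plate's gauge corner, 118 mm from the plate's middle along chassis x, 121 mm above the bench at rest; this point moves with the plate. Pressing it straight down tips the plate: the pad sinks 0.65 to 0.7 mm for each 1 mm that the pointer sinks, at about 0.6 N per mm of pointer travel (8 to 14 N at the red band); the springs lift it again when let go
- pad: the rubber pad itself, origin in the middle of its underside on the plate
- pointer_tip (a point): tip of the thin blue pointer (4 mm wire) that is bent round in front of the scale, 185 mm out along chassis x and 32.5 mm to chassis +y; moves with the plate. At rest it stands on the zero line, 111 mm above the bench
- pointer: the pointer, fixed to the plate's corner; its origin is the middle of the plate, 111 mm above the bench at rest
- zero_line (a point): the long top tick of the scale, at the place of the pointer tip at rest; fixed to the chassis; its z is up
- red_band (a point): middle height of the red band, given straight below the pointer's rest place: a red rider 10 mm high and 28 mm wide on the edge of the scale, right beside the pointer's tip; its top edge is 5 mm above and its bottom edge 5 mm below this point. It is set 14 to 23 mm below the zero line, differently each time, and is to stay there; its z is up
- scale: the white upright scale plate with black ticks (first tick is zero, then one every 4 mm downwards), 50 mm wide, 50 mm high, 3 mm thick, 178 mm out along chassis x and 10 to 60 mm to chassis +y, its top 117 mm above the bench, on an aluminium bracket from the pan; origin that of the chassis
- drive_shaft: bare steel motor shaft that stands up in the middle of the plate, 26 mm across at its tapered foot on a 52 mm flange, its top 38 mm above the plate's mid-plane (149 mm above the bench); origin in the middle of the plate
- rotor: loose angle rotor, black hub with eight empty teal tube sleeves, about 185 mm across, 60 mm high, standing on the bench; origin under its centre
- tube_rack: teal rack of ten capped sample tubes, 62 x 142 mm, 94 mm high; origin under its centre
- screw_tray: small open blue tray with screws, 100 x 75 mm, 24 mm high; origin under its centre
- t_key: T-handled hex key lying flat: shank 115 mm along its x, black handle bar 70 mm across at its origin, 10 mm thick
- rotor_nut: brass rotor nut, 22 mm across, 18 mm high, standing on the grey floor pan beside the drive plate; origin under its centre
- cap_a: loose red tube cap standing on the bench by the gauge corner, 17 mm across, 20 mm high; origin under its centre
- cap_b: a second such red cap
- cap_c: a third such red cap

How it is judged (in metres and radians):
On the way:
1. the fingertips press on the rubber pad and the pointer stands in the red band (within 5 mm of its middle) for 0.6 s (z of pointer_tip in the frame of red_band between -0.005 and 0.005 m and contact force between the fingers and pad above 1 N), for 0.6 s.
At the end, for the whole second after the job is handed in: the plate is let go and the pointer stands at the zero line again (within 2 mm), the red rider where it was set (within 2 mm), all loose parts where they were (within 15 mm) (z of pointer_tip in the frame of zero_line between -0.002 and 0.002 m and distance of red_band from where it was at the start of the episode below 0.002 m and distance of each of rotor, tube_rack, screw_tray, t_key, rotor_nut, cap_a, cap_b, cap_c from where it was at the start of the episode below 0.015 m); the robot touches nothing.
It fails at once if the pointer is pushed past the red band (more than 8 mm below its middle) (z of pointer_tip in the frame of red_band below -0.008 m).
It fails at once if the plate is gripped and pulled up (pointer more than 4 mm above zero) (z of pointer_tip in the frame of zero_line above 0.004 m).
It fails at once if the pointer, the scale or the bare drive shaft is touched (more than 1 N), or the red rider is shifted by more than 2 mm (contact force between any of the fingers, the arm and pointer above 1 N or contact force between any of the fingers, the arm and scale above 1 N or contact force between any of the fingers, the arm and drive_shaft above 1 N or distance of red_band from where it was at the start of the episode above 0.002 m).
It fails at once if a loose part is lifted or pushed more than 15 mm (distance of any of rotor, tube_rack, screw_tray, t_key, rotor_nut, cap_a, cap_b, cap_c from where it was at the start of the episode above 0.015 m).
It also fails if it takes over 38 s, if anything falls off the work surface, if the arm or the gripper's body presses on something with over 40 N, if the wrist force passes 120 N, or if a joint passes its speed limit or range.

## Robot

A 6-joint arm with a two-finger parallel gripper is mounted at the origin on the work surface. World frame = base frame: x ahead of the robot, y to its left, z up, the work surface at z = 0. Lengths are in mm, angles in rad, forces in N, time in s.
With the tool pointing down it reaches from about 400 to 925 mm from the base axis. Payload 12.5 kg.
Tool frame: the origin (TCP) lies on the mounting face of the last link; the fingertips stand 190 mm ahead of it and the grasp point (between the pads) lies 171 mm ahead of it (env.tcp_to_tips is the distance from the TCP to the fingertips, in mm); x points along the fingers, y is the direction in which the jaws open and shut, and the axes are right-handed (so a half turn about x gives the same grasp; the last joint's range is limited). The gripper opens to 95 mm and grips with 3 to 60 N. Pads are 20 mm wide; open, the fingers measure 119 mm over their backs; the gripper's body (75 mm by 180 mm) begins 59 mm behind the grasp point.
Start: joints at [-1.375, 0.491, 1.559, -0, 1.092, -0.106], TCP at [185.794, -596.746, 404.761] pointing down, gripper open.
Joint ranges: [-3.1, 3.1], [-0.84, 2.19], [0.05, 2.79], [-1.13, 4.28], [0.06, 2.93], [-2.69, 2.69]. Speed limits (rad/s): [2.22, 2.22, 2.79, 3.14, 3.14, 3.14].

## Interface

Orientations are given as [roll, pitch, yaw] about the fixed x, y, z axes, in that order (R = Rz(yaw) Ry(pitch) Rx(roll)).
In Python, from cell import monitor, cams, job, env gives the robot as it stands. The module is installed in compiled form; this text tells all that it offers.
- The arm moves only by the tool apply_moves, never from a script. Its argument "series" is a list of rows, each a list of 3 entries, a list of its own where there are three numbers: the closure, from -1 (fully open) to 1 (shut), so that 0 is half open, then the shift along the tool's x, y, z in cm, then the turn about the tool's x in rad. A call has 1 to 20 rows; each row is the pose to reach, as a shift and turn from the pose commanded when the call began, along the tool's axes at that moment; what a row does not reach only later rows make up. A row lasts 1/8 s, in which the tool goes at most 62.5 mm and 10.7 degrees, less where a joint would pass 70% of its speed; a pose out of reach is approached as far as the arm can. A call with a gripper value outside its range is refused whole. The fingers move at their own pace and stop on an object; the grip force is fixed at half the most. Time passes only in rows, so rows that repeat a pose let the fingers close. It gives the time, the measured TCP pose, the force and the opening at its end, in the units of the state.
- monitor.state(): the state, without advancing time (a new reading comes with each control period).
- cams.read_camera(name): name is "scene" or "top" or "wrist"; returns a dict with "image" (384x512x3 uint8, red, green, blue), "fx", "fy", "cx", "cy" (pixels), "position" and "orientation" of the camera in the world. Camera axes: x right, y down, z forward; pixel columns grow to the right and rows downward; lengths in mm; the calibration is good to about 2 mm. The wrist camera is an equidistant fisheye: a pixel r from the principal point sees the ray r / f radians off the axis. A picture is of the moment at which its call begins. There is no depth.
- job.job_done(): hands the job in, once; it reports no verdict.
The state is a dict: "t": time; "joints": joint angles; "qvel": joint speeds; "tau": joint torques, N m; "eef_pos": TCP position; "tcp_rot": TCP orientation; "ft_force": force on the tool from outside, world axes, zero at the start; "moment": the same for the moment, N m; "opening": opening from 0.0 (shut) to 1.0 (fully open).
Only numpy, scipy, OpenCV 4.12 (cv2) and the standard library are available. Lean on these libraries where they do the work, as an engineer would, in place of code of your own. Each camera call takes 0.05 s, during which the arm holds its last target. There are 200 camera calls.

## Working session

There is one attempt and no reset: what is moved stays moved. The work goes in short steps, Python scripts to look and compute and a tool call to move; the robot and the scene stay as the last step left them, time stands still between calls to the robot, and variables do not carry over. Pictures are saved under pics/ and viewed, about 8 in all and at most 12, crops included, and the job is handed in when it is done.

Besides the shell and the picture viewer there is one more tool, called after "Request:" in YAML: its name, and indented under it one key for each argument. apply_moves: Moves the arm, as the interface text tells. Its arguments: {"type":"object","properties":{"series":{"type":"array"}},"required":["series"]}

```bash
mkdir -p pics
python3 - <<'E'
from cell import monitor,cams,env
import cv2,numpy as np
s=monitor.state()
print({k:np.round(v,3).tolist() for k,v in s.items()})
for n in("scene","top"):
    c=cams.read_camera(n);cv2.imwrite(f"pics/{n}0.png",c["image"][:,:,::-1])
    print(n,c["fx"],c["fy"],c["cx"],c["cy"],np.round(c["position"],1),np.round(c["orientation"],4))
E
```

```text
{'t': 0.0, 'joints': [-1.375, 0.492, 1.559, -0.0, 1.092, -0.106], 'qvel': [-0.001, 0.001, -0.0, -0.0, -0.003, 0.0], 'tau': [-0.003, -61.266, -25.818, 0.069, 0.048, -0.0], 'eef_pos': [185.786, -596.71, 404.137], 'tcp_rot': [-1.676, 1.57, 1.767], 'ft_force': [0.062, -0.386, -0.25], 'moment': [0.032, 0.017, 0.008], 'opening': 1.001}
scene 436.6933203198898 436.6933203198898 251.02303761400154 187.76605740786258 [1390.6 -872.7  881.4] [-2.1398  0.0169  0.7343]
top 441.6984521476953 441.6984521476953 257.2305726902418 190.5240916607942 [ 384.4   -3.9 1666.9] [-3.0072  0.014  -1.56  ]
```

View pics/scene0.png

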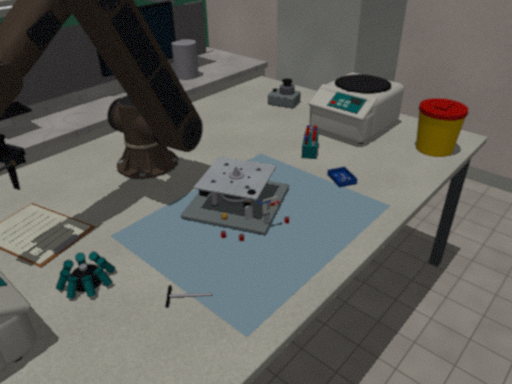

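View pics/top0.png

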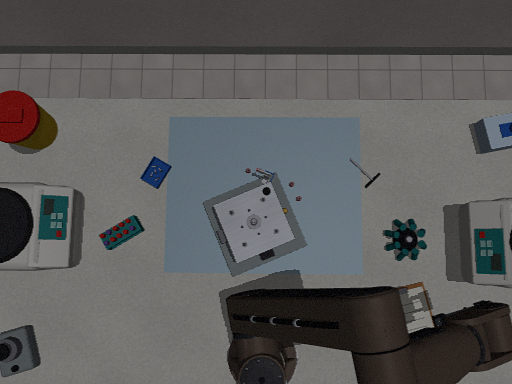

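The plate centre is near (254,222) and the black pad near (267,191) in the top view. I'll enlarge both.

```bash
cat > h.py <<'E'
import numpy as np
from scipy.spatial.transform import Rotation as R
def rot(o): return R.from_euler('xyz',o).as_matrix()
def ray(c,uv):
    d=np.array([(uv[0]-c['cx'])/c['fx'],(uv[1]-c['cy'])/c['fy'],1.]); return rot(c['orientation'])@d
def onz(c,uv,z):
    d=ray(c,uv);p=np.array(c['position']);return p+d*(z-p[2])/d[2]
def proj(c,P):
    q=rot(c['orientation']).T@(np.array(P)-c['position']);return np.array([c['cx']+c['fx']*q[0]/q[2],c['cy']+c['fy']*q[1]/q[2]])
E
python3 - <<'E'
import cv2,numpy as np
t=cv2.imread("pics/top0.png")[160:280,195:315];s=cv2.imread("pics/scene0.png")[150:250,175:300]
a=cv2.resize(t,(600,600),interpolation=cv2.INTER_CUBIC);b=cv2.resize(s,(750,600),interpolation=cv2.INTER_CUBIC)
cv2.imwrite("pics/tc.png",a);cv2.imwrite("pics/sc.png",b)
E
```

```text
(no output)
```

View pics/tc.png

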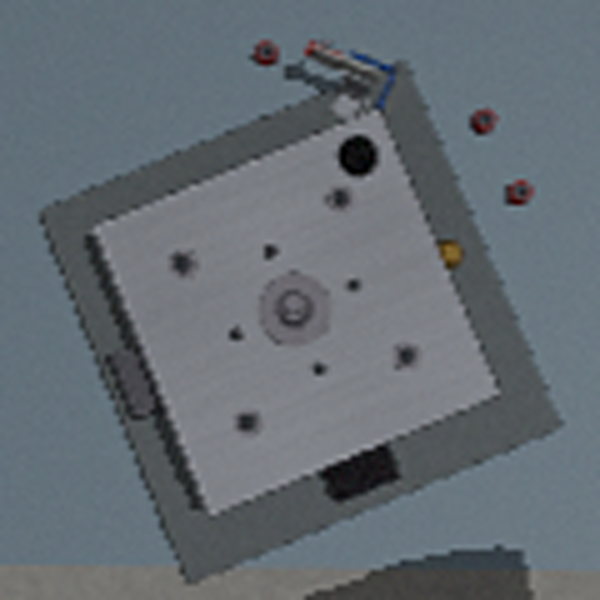

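View pics/sc.png

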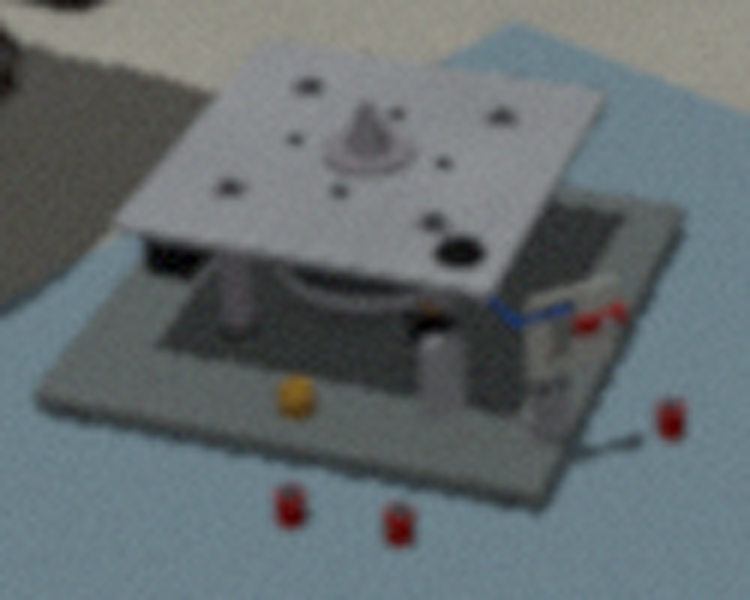

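Run:
```python
from cell import cams
from h import *
import cv2
T=cams.read_camera("top");S=cams.read_camera("scene")
f=lambda u,v,k,ox,oy:((u+.5)/k-.5+ox,(v+.5)/k-.5+oy)
pt=onz(T,f(358,155,5,195,160),121);ps=onz(S,f(460,250,6,175,150),121)
print("pad",pt,ps)
ct=onz(T,f(294,308,5,195,160),149);
cor=[onz(T,f(*q,5,195,160),115) for q in[(92,232),(380,112),(500,393),(212,515)]]
print("ctr",ct,np.mean(cor,0))
c=np.mean(cor,0)[:2];d=pt[:2]-c;print("dist",np.hypot(*d),"yaw",np.arctan2(d[1],d[0]))
d2=(cor[1]-cor[3])[:2];print(np.hypot(*d2),np.arctan2(d2[1],d2[0]))
```

```text
pad [593.23798958 -11.71099147 121.        ] [598.56051918 -13.35665658 121.        ]
ctr [482.96157952  31.54516771 149.        ] [482.67207298  31.00093822 115.        ]
dist 118.52902956979592 yaw -0.36864301850380354
306.36245553902273 -0.38367809985086726
```

Run:
```python
from cell import monitor
from h import *
s=monitor.state();M=rot(s['tcp_rot']);print(np.round(M,3))
for g in([594,-12,404],):print(np.round(M.T@(np.array(g)-s['eef_pos'])/10,2))
```

```text
[[-0.     0.297 -0.955]
 [ 0.001 -0.955 -0.297]
 [-1.    -0.001 -0.   ]]
[  0.07 -43.69 -56.36]
```

Request:
apply_moves:
  series:
    - [1,[0,-43.7,-56.4],0]
    - [1,[0,-43.7,-56.4],0]
    - [1,[0,-43.7,-56.4],0]
    - [1,[0,-43.7,-56.4],0]
    - [1,[0,-43.7,-56.4],0]
    - [1,[0,-43.7,-56.4],0]
    - [1,[0,-43.7,-56.4],0]
    - [1,[0,-43.7,-56.4],0]
    - [1,[0,-43.7,-56.4],0]
    - [1,[0,-43.7,-56.4],0]
    - [1,[0,-43.7,-56.4],0]
    - [1,[0,-43.7,-56.4],0]
    - [1,[0,-43.7,-56.4],0]
    - [1,[0,-43.7,-56.4],0]
    - [1,[0,-43.7,-56.4],0]

```text
t: 2.08
eef_pos: [594.0, -12.8, 404.8]
tcp_rot: [1.12, 1.571, -1.721]
ft_force: [0.3, 0.4, 0.0]
opening: 0.004
```

Run:
```python
from cell import monitor,cams
from h import *
import cv2
s=monitor.state();print(s['t'],s['eef_pos'],s['tcp_rot'],s['ft_force'],s['opening'])
w=cams.read_camera("wrist");print({k:v for k,v in w.items() if k!='image'})
S=cams.read_camera("scene")
cv2.imwrite("pics/w1.png",w["image"][:,:,::-1]);cv2.imwrite("pics/s1.png",S["image"][:,:,::-1])
x=cv2.resize(S["image"][170:240,220:310,::-1],(720,560),interpolation=cv2.INTER_CUBIC);cv2.imwrite("pics/s1c.png",x)
```

```text
2.075 [593.98567895 -12.83574981 404.84992802] [ 1.11999464  1.57062998 -1.72105401] [0.32719567 0.39721142 0.04888579] 0.0043673445885269195
{'fx': 297.3186396354542, 'fy': 297.3186396354542, 'cx': 258.0880969548618, 'cy': 190.01174166680588, 'position': array([674.04392751,  12.69643501, 383.75705741]), 'orientation': array([ 2.84311902e+00,  4.14497034e-04, -1.26913341e+00])}
```

View pics/w1.png

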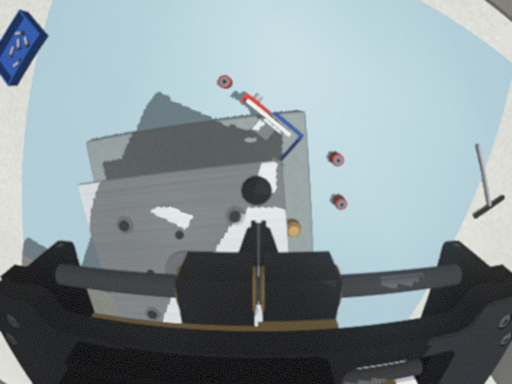

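View pics/s1c.png

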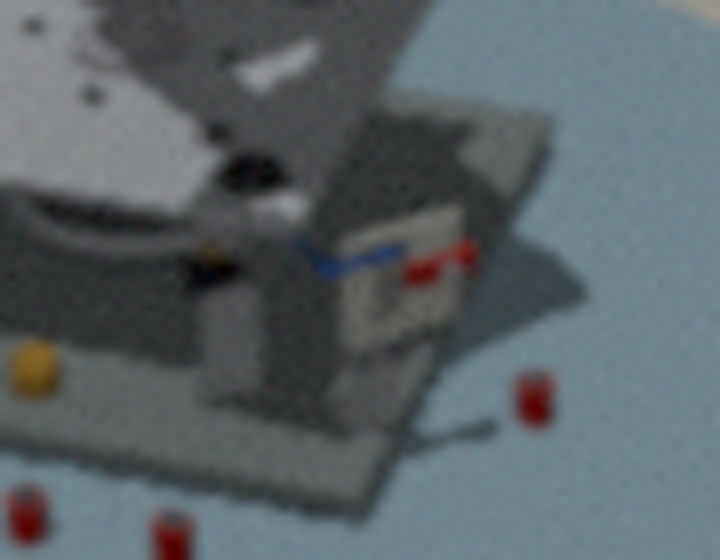

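```bash
cat >> h.py <<'E'
def fray(w,uv):
    a=np.array([(uv[0]-w['cx']),(uv[1]-w['cy'])])/w['fx'];r=np.hypot(*a)
    d=np.r_[a/r*np.sin(r),np.cos(r)] if r>1e-9 else np.array([0,0,1.]);return rot(w['orientation'])@d
def fonz(w,uv,z):
    d=fray(w,uv);p=np.array(w['position']);return p+d*(z-p[2])/d[2]
E
python3 - <<'E'
from cell import cams
from h import *
import cv2
w=cams.read_camera("wrist");S=cams.read_camera("scene")
g=w['image'].astype(int)[170:212,235:280].max(2)<30
n,l,st,ce=cv2.connectedComponentsWithStats(g.astype(np.uint8));i=1+np.argmax(st[1:,4]);print(st[i],ce[i]+[235,170])
for uv in (ce[i]+[235,170],(257,190)): print("pad wrist",fonz(w,uv,121))
c=np.array([482.7,31.2,0]);y=-.375
A=R.from_euler('z',y).as_matrix();X=lambda a,b,z:c+A@np.array([a,b,z])
crop=lambda uv:(uv-[220,170]+.5)*8-.5
print("pad",X(118,0,121),crop(proj(S,X(118,0,121))))
print("tip",crop(proj(S,X(185,32.5,111))),"elbow",crop(proj(S,X(185,0,111))))
for b in(10,60):print("scale",b,crop(proj(S,X(181,b,117))),crop(proj(S,X(181,b,67))))
for d in(14,18.5,23):print("rider d",d,[crop(proj(S,X(182,b,111-d))).round(1).tolist() for b in(36,50,64)])
m=S['image'].astype(int);r=(m[...,0]-np.maximum(m[...,1],m[...,2]));sub=r[195:212,262:285];print(sub)
E
```

```text
Traceback (most recent call last):
ValueError: attempt to get argmax of an empty sequence
```

Run:
```python
from cell import cams
from h import *
import cv2
w=cams.read_camera("wrist");S=cams.read_camera("scene")
v=w['image'].astype(int)[170:212,235:280].max(2);g=v<60;print(v.min(),w['image'][190,257])
n,l,st,ce=cv2.connectedComponentsWithStats(g.astype(np.uint8));
if n>1:
  i=1+np.argmax(st[1:,4]);print(st[i],ce[i]+[235,170],"pad wrist",fonz(w,ce[i]+[235,170],121))
print("pad wrist",fonz(w,(257,190),121))
c=np.array([482.7,31.2,0]);y=-.375
A=R.from_euler('z',y).as_matrix();X=lambda a,b,z:c+A@np.array([a,b,z])
crop=lambda uv:(uv-[220,170]+.5)*8-.5
print("pad",X(118,0,121),crop(proj(S,X(118,0,121))))
print("tip",crop(proj(S,X(185,32.5,111))),"elbow",crop(proj(S,X(185,0,111))))
for b in(10,60):print("scale",b,crop(proj(S,X(181,b,117))),crop(proj(S,X(181,b,67))))
for d in(14,18.5,23):print("rider d",d,[crop(proj(S,X(182,b,111-d))).round(1).tolist() for b in(36,50,64)])
m=S['image'].astype(int);r=(m[...,0]-np.maximum(m[...,1],m[...,2]));sub=r[197:210,264:284];print(sub)
```

```text
39 [56 58 57]
[  8   8  27  26 474] [254.75316456 191.06118143] pad wrist [595.21824783  -8.17612106 121.        ]
pad wrist [596.81891236  -9.85737163 121.        ]
pad [592.49989939 -12.02015843 121.        ] [244.49434623 166.74248705]
tip [395.5623559 249.42922  ] elbow [321.71216309 271.54549261]
scale 10 [339.73948945 246.797626  ] [340.15871995 351.17707541]
scale 60 [452.296959   213.34774593] [450.54819457 317.00349514]
rider d 14 [[399.6, 272.7], [430.7, 263.2], [461.6, 253.9]]
rider d 18.5 [[399.5, 282.0], [430.6, 272.6], [461.5, 263.2]]
rider d 23 [[399.4, 291.4], [430.5, 281.9], [461.3, 272.5]]
[[ -3  -2  -3  -3  -4  -2  -1  -2  -2  -4  -3  -1  -1  -4  -3  -4  -4  -6
   -5 -14]
 [ -5   0  -2  -1  -5  -3  -1   1  -3  -1  -4   2  -3  -1   1  -4  -3  -3
   -5 -11]
 [ -3  -3   1  -4  -1   0  -2  -3  -3  -1  -1  -3   1   9  13   3  -6  -7
   -8 -19]
 [ -1  -2  -2  -8 -15 -15  -7  -3  -2   1   4   4  18  41  47  24  -3  -6
  -11 -15]
 [ -7  -3 -22 -48 -58 -39 -16   1   7  13  22  29  48  68  74  34   1  -9
  -15 -14]
 [-38 -42 -33 -40 -35 -20   2  30  39  49  55  47  44  60  65  32  -1 -15
  -16 -21]
 [-29 -23 -12  -8  -2   1  24  52  70  74  60  27  14  21  32  17  -7 -15
  -15 -17]
 [ -4  -3   1   1  -2   4  27  57  75  60  45  18   2   8   9   1 -12 -15
  -17 -15]
 [ -4   2  -1  -4   0   4  21  37  40  33  17   6   2  -1  -2  -7 -16 -16
  -18 -19]
 [ -2  -2  -1   1  -3   6   3   9   9   6   2   0  -1  -1  -6 -12 -18 -19
  -17 -16]
 [ -2  -2  -2   2   2   1  -2  -3   0   0   0  -2  -1   1 -11 -13 -16 -16
  -16 -16]
 [  0   1  -1   1  -1   2   1  -1  -1   0   1   0  -2  -4 -13 -16 -15 -15
  -12 -16]
 [  2   1   1  -1   3   1  -2  -2  -2  -2   1   0   1  -7 -13 -15 -14 -17
  -18 -13]]
```

The wrist view puts the pad at about (256,190). In the scene crop the pointer tip is at (402,250) and the rider at about (422,272), so the band lies roughly 15–16 mm below zero. Next I descend to just above the pad.

Request:
apply_moves:
  series:
    - [1,[2,-0.15,-0.15],0]
    - [1,[4,-0.15,-0.15],0]
    - [1,[6,-0.15,-0.15],0]
    - [1,[7.5,-0.15,-0.15],0]
    - [1,[8.5,-0.15,-0.15],0]
    - [1,[8.8,-0.15,-0.15],0]
    - [1,[8.8,-0.15,-0.15],0]
    - [1,[8.8,-0.15,-0.15],0]

```text
t: 3.38
eef_pos: [595.5, -10.0, 317.2]
tcp_rot: [2.611, 1.57, -0.229]
ft_force: [0.0, 0.1, 0.1]
opening: 0.008
```

```bash
cat > look.py <<'E'
import sys,cv2
from cell import monitor,cams
from h import *
n=sys.argv[1]
s=monitor.state();print(s['t'],np.round(s['eef_pos'],2),np.round(s['ft_force'],2),"tip z",s['eef_pos'][2]-190)
w=cams.read_camera("wrist")['image'][:,:,::-1];S=cams.read_camera("scene")['image'][:,:,::-1]
a=cv2.resize(S[180:225,245:295],(500,450),interpolation=cv2.INTER_CUBIC);b=cv2.resize(w[60:210,200:300],(300,450),interpolation=cv2.INTER_CUBIC)
cv2.imwrite(f"pics/{n}.png",np.hstack([a,b]))
m=S.astype(int);red=np.clip(m[...,2]-np.maximum(m[...,1],m[...,0])-8,0,None);blu=np.clip(m[...,0]-m[...,2]-18,0,None)
rows=np.arange(195,220)
for nm,k,cols in(("red",red,range(270,280)),("blue",blu,range(258,272))):
    print(nm,[(c,round(float((k[195:212,c]*rows[:17]).sum()/max(k[195:212,c].sum(),1)),2),int(k[195:212,c].sum())) for c in cols])
E
python3 look.py p0
```

```text
3.375 [595.47  -9.99 317.25] [0.03 0.09 0.13] tip z 127.24993764512777
red [(270, 203.91, 55), (271, 203.62, 147), (272, 203.5, 182), (273, 203.41, 191), (274, 202.94, 162), (275, 202.18, 96), (276, 201.46, 99), (277, 201.21, 170), (278, 201.37, 204), (279, 201.41, 76)]
blue [(258, 201.41, 32), (259, 202.09, 86), (260, 202.71, 114), (261, 203.14, 81), (262, 202.98, 43), (263, 202.64, 25), (264, 202.34, 32), (265, 202.16, 25), (266, 201.77, 30), (267, 201.44, 55), (268, 201.34, 58), (269, 201.0, 24), (270, 0.0, 0), (271, 0.0, 0)]
```

View pics/p0.png

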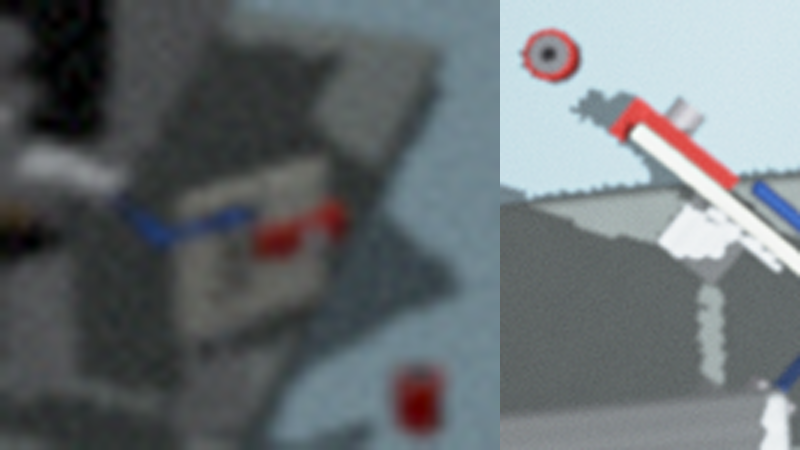

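The rider is a C-shaped clip, with its front lobe at scene (272,203.5). The pointer tip sits at about (269,201), and the fingers are centred over the pad. I'll press in stages.

Request:
apply_moves:
  series:
    - [1,[0.3,0,0],0]
    - [1,[0.55,0,0],0]
    - [1,[0.7,0,0],0]
    - [1,[0.85,0,0],0]
    - [1,[1.0,0,0],0]
    - [1,[1.15,0,0],0]
    - [1,[1.3,0,0],0]
    - [1,[1.3,0,0],0]
    - [1,[1.3,0,0],0]

```text
t: 4.6
eef_pos: [595.5, -10.0, 303.9]
tcp_rot: [2.48, 1.57, -0.36]
ft_force: [1.1, -1.1, 4.6]
opening: 0.001
```

```bash
python3 look.py p1
```

```text
4.6 [595.51 -10.02 303.89] [ 1.12 -1.08  4.61] tip z 113.89087307032673
red [(270, 204.45, 29), (271, 203.76, 143), (272, 203.54, 188), (273, 203.32, 183), (274, 202.94, 160), (275, 202.18, 101), (276, 201.43, 90), (277, 201.26, 163), (278, 201.28, 205), (279, 201.38, 73)]
blue [(258, 203.14, 66), (259, 203.83, 101), (260, 204.57, 108), (261, 204.95, 78), (262, 204.65, 37), (263, 204.44, 45), (264, 204.34, 41), (265, 204.0, 23), (266, 203.56, 39), (267, 203.4, 50), (268, 203.11, 55), (269, 202.67, 18), (270, 0.0, 0), (271, 0.0, 0)]
```

View pics/p1.png

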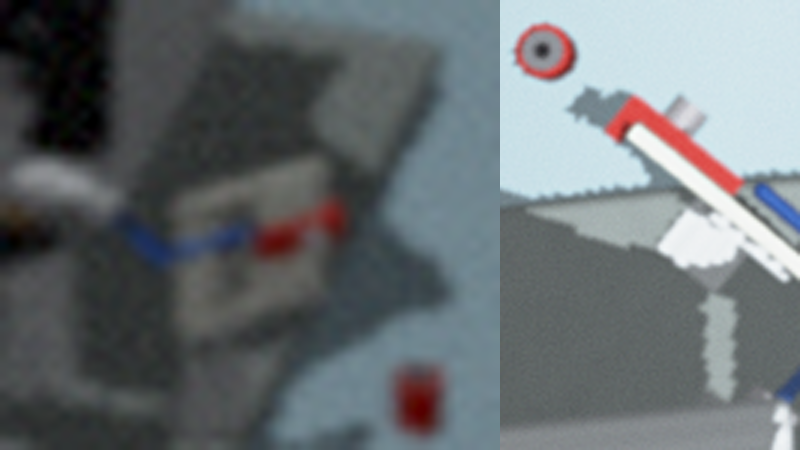

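Force is 4.6 N and the pointer has moved 1.8 px, so it is about 7 mm down. It needs about 8 mm more, which is about 5.5 mm at the pad.

Request:
apply_moves:
  series:
    - [1,[0.1,0,0],0]
    - [1,[0.2,0,0],0]
    - [1,[0.3,0,0],0]
    - [1,[0.4,0,0],0]
    - [1,[0.5,0,0],0]
    - [1,[0.5,0,0],0]
    - [1,[0.5,0,0],0]

```text
t: 5.58
eef_pos: [595.5, -10.0, 299.1]
tcp_rot: [2.582, 1.57, -0.258]
ft_force: [1.1, -0.3, 8.4]
opening: 0.003
```

```bash
python3 look.py p2
```

```text
5.575 [595.52  -9.99 299.08] [ 1.12 -0.26  8.42] tip z 109.08499634753582
red [(270, 202.53, 15), (271, 203.58, 144), (272, 203.51, 186), (273, 203.35, 191), (274, 202.95, 155), (275, 202.13, 97), (276, 201.41, 92), (277, 201.26, 164), (278, 201.27, 197), (279, 201.41, 78)]
blue [(258, 204.13, 69), (259, 204.87, 112), (260, 205.76, 114), (261, 206.12, 92), (262, 206.02, 50), (263, 205.66, 32), (264, 205.41, 32), (265, 205.27, 30), (266, 204.7, 27), (267, 204.39, 36), (268, 204.31, 45), (269, 204.0, 15), (270, 0.0, 0), (271, 0.0, 0)]
```

View pics/p2.png

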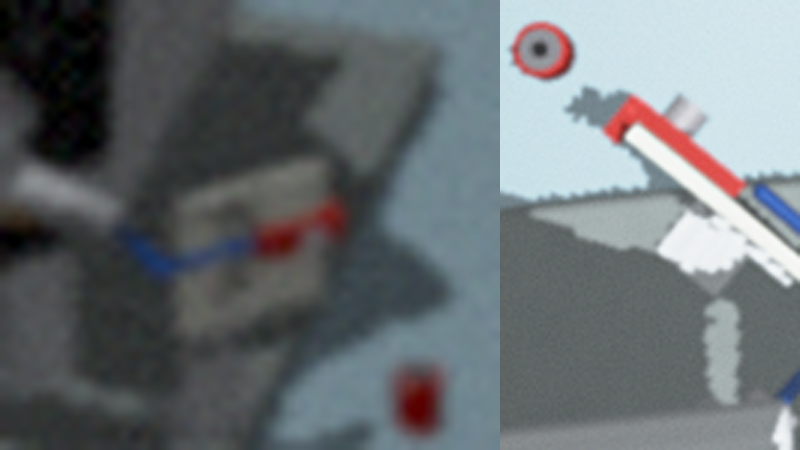

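By image the pointer is about 11.5 mm down, and its line (row about 203.1 extended to column 272) is nearly at the rider's middle (row 203.5). The nearer-depth correction leaves 2–3 mm to go, so I'll press slightly more and hold.

Request:
apply_moves:
  series:
    - [1,[0.08,0,0],0]
    - [1,[0.16,0,0],0]
    - [1,[0.16,0,0],0]
    - [1,[0.16,0,0],0]
    - [1,[0.16,0,0],0]
    - [1,[0.16,0,0],0]
    - [1,[0.16,0,0],0]
    - [1,[0.16,0,0],0]
    - [1,[0.16,0,0],0]
    - [1,[0.16,0,0],0]
    - [1,[0.16,0,0],0]

```text
t: 7.05
eef_pos: [595.5, -10.0, 297.6]
tcp_rot: [2.63, 1.57, -0.209]
ft_force: [0.8, -0.2, 8.4]
opening: 0.005
```

```bash
python3 look.py p3
python3 - <<'E'
from cell import cams
import cv2,numpy as np
# mean of frames for noise, at rest vs now is compared by rows
a=np.mean([cams.read_camera("scene")["image"][185:220,250:290].astype(float) for _ in range(8)],0)
cv2.imwrite("pics/p3c.png",cv2.resize(np.clip(a*1.5,0,255).astype(np.uint8)[:,:,::-1],(640,560),interpolation=cv2.INTER_CUBIC))
E
```

```text
7.05 [595.5  -10.01 297.59] [ 0.78 -0.19  8.38] tip z 107.59009992994078
red [(270, 202.74, 19), (271, 203.58, 137), (272, 203.55, 189), (273, 203.31, 188), (274, 202.94, 158), (275, 202.22, 102), (276, 201.45, 95), (277, 201.21, 167), (278, 201.27, 199), (279, 201.47, 64)]
blue [(258, 204.77, 43), (259, 205.28, 50), (260, 206.05, 55), (261, 206.55, 47), (262, 206.44, 45), (263, 206.17, 29), (264, 205.89, 19), (265, 205.52, 25), (266, 205.28, 25), (267, 204.8, 20), (268, 204.55, 31), (269, 204.33, 24), (270, 0.0, 0), (271, 0.0, 0)]
```

View pics/p3c.png

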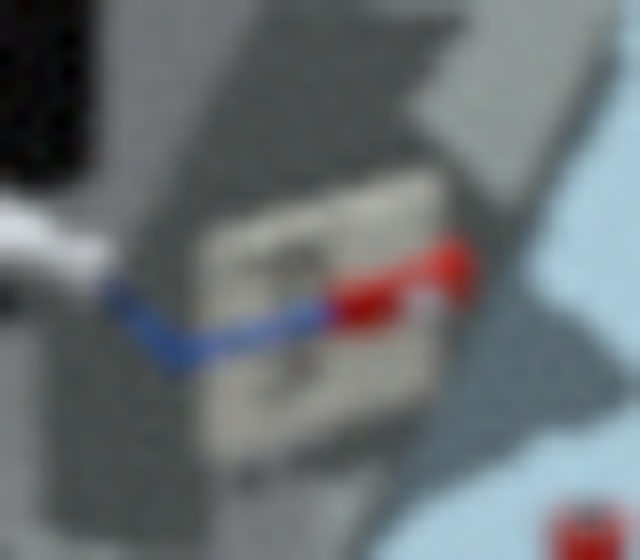

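The pointer end meets the rider's left end at (330,312), slightly above the rider's middle (about row 315), so it is in the band. I'll go 1 mm deeper for margin and hold over a second.

Request:
apply_moves:
  series:
    - [1,[0.06,0,0],0]
    - [1,[0.12,0,0],0]
    - [1,[0.12,0,0],0]
    - [1,[0.12,0,0],0]
    - [1,[0.12,0,0],0]
    - [1,[0.12,0,0],0]
    - [1,[0.12,0,0],0]
    - [1,[0.12,0,0],0]
    - [1,[0.12,0,0],0]
    - [1,[0.12,0,0],0]
    - [1,[0.12,0,0],0]

```text
t: 8.93
eef_pos: [595.5, -10.0, 296.5]
tcp_rot: [2.623, 1.57, -0.216]
ft_force: [0.4, -0.9, 9.5]
opening: 0.004
```

```bash
python3 look.py p4
python3 - <<'E'
from cell import cams
import cv2,numpy as np
a=np.mean([cams.read_camera("scene")["image"][185:220,250:290].astype(float) for _ in range(8)],0)
cv2.imwrite("pics/p4c.png",cv2.resize(np.clip(a*1.5,0,255).astype(np.uint8)[:,:,::-1],(640,560),interpolation=cv2.INTER_CUBIC))
E
```

```text
8.925 [595.51  -9.98 296.47] [ 0.42 -0.87  9.52] tip z 106.46916265703265
red [(270, 202.67, 21), (271, 203.56, 136), (272, 203.55, 186), (273, 203.33, 187), (274, 202.93, 160), (275, 202.18, 91), (276, 201.43, 99), (277, 201.28, 160), (278, 201.32, 207), (279, 201.38, 74)]
blue [(258, 204.95, 65), (259, 205.68, 107), (260, 206.48, 102), (261, 206.88, 89), (262, 206.64, 45), (263, 206.43, 35), (264, 206.1, 21), (265, 205.76, 25), (266, 205.5, 48), (267, 205.35, 55), (268, 204.94, 48), (269, 204.55, 33), (270, 0.0, 0), (271, 0.0, 0)]
```

View pics/p4c.png

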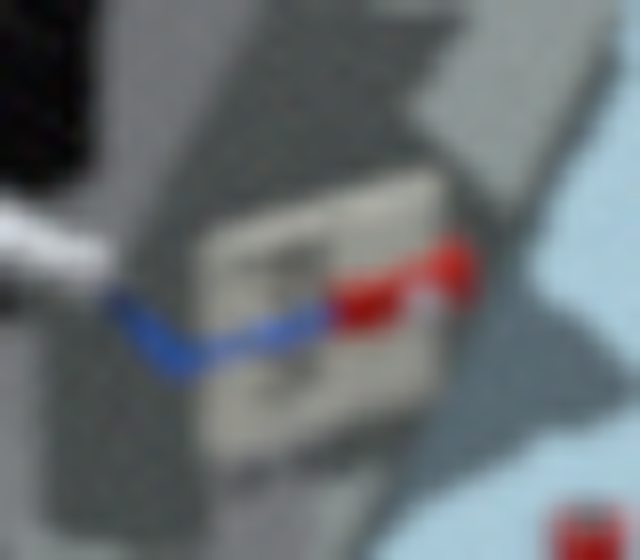

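The pointer now stands at about the middle of the rider's end at (330,314), with 9.5 N on the pad, and it has been held over a second. I'll release it gently and rise.

Request:
apply_moves:
  series:
    - [1,[-0.2,0,0],0]
    - [1,[-0.4,0,0],0]
    - [1,[-0.6,0,0],0]
    - [1,[-0.8,0,0],0]
    - [1,[-1.0,0,0],0]
    - [1,[-1.2,0,0],0]
    - [1,[-1.4,0,0],0]
    - [1,[-1.6,0,0],0]
    - [1,[-2.0,0,0],0]
    - [1,[-4,0,0],0]
    - [1,[-7,0,0],0]
    - [1,[-10,0,0],0]
    - [1,[-12,0,0],0]
    - [1,[-12,0,0],0]
    - [1,[-12,0,0],0]
    - [1,[-12,0,0],0]
    - [1,[-12,0,0],0]

```text
t: 11.55
eef_pos: [595.5, -10.0, 415.2]
tcp_rot: [-0.383, 1.57, 3.061]
ft_force: [-0.3, -0.1, -0.2]
opening: 0.003
```

```bash
python3 look.py p5
```

```text
11.55 [595.46  -9.98 415.18] [-0.33 -0.06 -0.17] tip z 225.17879856655924
red [(270, 203.82, 44), (271, 203.62, 152), (272, 203.47, 192), (273, 203.33, 188), (274, 202.9, 155), (275, 202.06, 94), (276, 201.51, 98), (277, 201.22, 165), (278, 201.28, 191), (279, 201.35, 71)]
blue [(258, 201.33, 6), (259, 202.39, 18), (260, 203.0, 65), (261, 203.21, 72), (262, 203.13, 53), (263, 202.57, 28), (264, 202.32, 28), (265, 202.14, 28), (266, 201.83, 23), (267, 201.46, 50), (268, 201.25, 53), (269, 201.0, 23), (270, 0.0, 0), (271, 0.0, 0)]
```

View pics/p5.png

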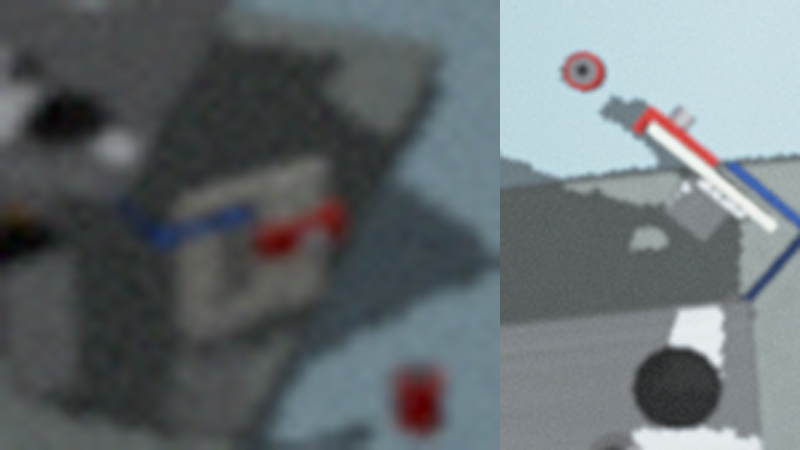

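The pointer is back at its rest rows (201.25 against 201.34 before), the rider rows are unchanged, and the gripper is clear. I'm handing in.

```bash
python3 -c "
from cell import job
print(job.job_done())"
```

```text
the job is handed in; nothing more can be done
None
```

I pressed the pad with the shut fingertips in stages until the pointer stood in the red band, held it there for over a second, then let go and lifted clear. I handed the job in at about 11.6 s; no verdict was reported.

**During the hold:** the scene camera showed the pointer at the middle of the rider's end, about 14 mm below zero by image, with 9.5 N on the wrist.

**After release:** the pointer was back at its rest row (201.25 against 201.34 px before, about 0.3 mm). The rider had not moved (within 0.1 px). The wrist force was about zero and the fingertips were about 100 mm above the pad. I did not measure the loose parts again; the arm made no contact near them.

**Readings that disagreed:** the estimates of pointer travel differed, at about 14 mm by image, 16 mm by force and up to about 21 mm from the tip height. I relied on the direct image comparison of pointer and rider, so the depth inside the band is only certain to about 2 mm.

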